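# Sweep the chopstick rests into the crumb tray

### The job

Clear the dining table after the meal: with the fingertips, sweep the three chopstick rests (red, teal, yellow) along the table top into the wooden crumb tray through its open side, until each lies wholly inside. Slide them only, never lift one, and leave the bowls, cups, bottle and jar where they stand.

Things in the scene. Friction and masses are not known exactly. Their poses are not given: they have to be found in the camera images.
- tray: wooden crumb tray, fixed; inside 120 mm deep (its x), 220 mm wide (its y); side and back walls 8 mm thick, 25 mm high; the side towards the robot (-x) is open. Straw-coloured floor sheet under 1 mm thick, no sill: parts slide straight in. Origin: centre of the inner floor, at table height; x from the open edge (-60 mm) to the back wall (+60 mm), y left, z up. Turned up to 0.25 rad.
- rest_red: red ceramic chopstick rest, a rounded pebble 44 mm long (its x), 32 mm wide (its y), 16 mm high, about 30 g, lying loose on the table between the robot and the tray. It slides easily when pushed at its side. Origin: centre of its underside; z up.
- rest_teal: teal ceramic chopstick rest, a rounded pebble 44 mm long (its x), 32 mm wide (its y), 16 mm high, about 30 g, lying loose on the table between the robot and the tray. It slides easily when pushed at its side. Origin: centre of its underside; z up.
- rest_yellow: yellow ceramic chopstick rest, a rounded pebble 44 mm long (its x), 32 mm wide (its y), 16 mm high, about 30 g, lying loose on the table between the robot and the tray. It slides easily when pushed at its side. Origin: centre of its underside; z up.
- bowl_stack: two nested rice bowls, dark below and cream above, 124 mm across, 86 mm high, off to one side of the table; loose, not part of the work. Origin: centre of its underside; z up.
- apple_bowl: one cream rice bowl with red apple dots, 124 mm across, 60 mm high, off to the other side; loose, not part of the work. Origin: centre of its underside; z up.
- chopstick_cup: white cup 80 mm across, 95 mm high, with coloured chopsticks standing in it up to 225 mm high, to the right of the rests; loose, not part of the work. Origin: centre of its underside; z up.
- teacup_left: blue teacup, 56 mm across, 50 mm high, between the robot and the rests, on the left; loose, not part of the work. Origin: centre of its underside; z up.
- teacup_right: white teacup, 56 mm across, 50 mm high, between the robot and the rests, on the right; loose, not part of the work. Origin: centre of its underside; z up.
- soy_bottle: amber bottle with red cap, 46 mm across, 100 mm high, standing just outside one side wall of the tray; loose, not part of the work. Origin: centre of its underside; z up.
- spice_jar: glass jar with steel cap, 44 mm across, 60 mm high, standing just outside the other side wall of the tray; loose, not part of the work. Origin: centre of its underside; z up.

How it is judged:
By the outcome, as a careful person would: the job done as asked, in the order asked, and still so for the second after the job is handed in, with the robot touching nothing.
It also fails if it takes over 72 s, if anything falls off the work surface, if the arm or the gripper's body presses on something with over 40 N, if the wrist force passes 120 N, or if a joint passes its speed limit or range.

### The arm

A 6-joint arm with a two-finger parallel gripper is mounted at the origin on the work surface. World frame = base frame: x ahead of the robot, y to its left, z up, the work surface at z = 0. Lengths are in m, angles in rad, forces in N, time in s.
With the tool pointing down it reaches from about 0.3 to 0.875 m from the base axis. Payload 6.4 kg.
Tool frame: the origin (TCP) lies midway between the tips of the shut fingers; the grasp point (between the pads) lies 19 mm behind it; z points along the fingers, y is the direction in which the jaws open and shut (so a half turn about z gives the same grasp; the last joint's range is limited). The gripper opens to 88 mm and grips with 3 to 60 N. Pads are 18 mm wide; open, the fingers measure 123 mm over their backs; the gripper's body (75 mm by 187 mm) begins 45 mm behind the grasp point.
Start: joints at [-1.322, 0.181, 1.607, -0, 1.354, -0.206], TCP at [0.253, -0.517, 0.239] pointing down, gripper open.
Joint ranges: [-2.99, 2.99], [-0.89, 2.07], [0.3, 2.58], [-1.14, 4.28], [0, 2.63], [-3.12, 3.12]. Speed limits (rad/s): [2.57, 2.57, 3.01, 3.14, 3.14, 3.14].

### API

Orientations are given as a unit quaternion [x, y, z, w].
In Python, from bench import status, grab_frame, ticket gives the robot as it stands.
- The arm moves only by the tool arm_command, never from a script. Its argument "deltas" is a list of rows, each a list of 3 entries, a list of its own where there are three numbers: the shift along the tool's x, y, z in mm, then the turn about the tool's z in rad, then the closure, from 0 (fully open) to 1 (shut). A call has 1 to 5 rows; each row is the pose to reach, as a shift and turn from the pose measured when the call began, along the tool's axes at that moment; what a row does not reach only later rows make up. A row lasts 1/8 s, in which the tool goes at most 62.5 mm and 10.7 degrees, less where a joint would pass 70% of its speed; a pose out of reach is approached as far as the arm can. A call with a gripper value outside its range is refused whole. The fingers move at their own pace and stop on an object; "squeeze" is the grip in N (left out, the last holds). Time passes only in rows, so rows that repeat a pose let the fingers close. It gives the time, the measured TCP pose, the force and the opening at its end, in the units of the state.
- status.get_state(): the state, without advancing time (a new reading comes with each control period).
- grab_frame(name): name is "side" or "top"; returns a dict with "img" (400x640x3 uint8, blue, green, red), "mtx" (3x3 intrinsics, pixels), "pose" (4x4, takes a point from camera to world coordinates). Camera axes: x right, y up, looking along -z (the intrinsics and any distortion apply to the point x, -y, -z); pixel columns grow to the right and rows downward; lengths in m; the calibration is good to about 2 mm. A picture is of the moment at which its call begins. There is no depth.
- ticket.sign_off(): hands the job in, once; it reports no verdict.
The state is a dict: "time_s": time; "joints": joint angles; "qvel": joint speeds; "tau": joint torques, N m; "tcp_pos": TCP position; "ee_rot": TCP orientation; "wrist_force": force on the tool from outside, world axes, zero at the start; "wrist_torque": the same for the moment, N m; "opening": finger opening in m.
Only numpy, scipy, OpenCV 4.12 (cv2) and the standard library are available. Lean on these libraries where they do the work, as an engineer would, in place of code of your own. Each camera call takes 0.05 s, during which the arm holds its last target. There are 200 camera calls.

## Working session

There is one attempt and no reset: what is moved stays moved. The work goes in short steps, Python scripts to look and compute and a tool call to move; the robot and the scene stay as the last step left them, time stands still between calls to the robot, and variables do not carry over. Pictures are saved under pics/ and viewed, about 8 in all and at most 12, crops included, and the job is handed in when it is done.

Besides the shell and the picture viewer there is one more tool, called after "Call:" as a command line: name --argument value ..., lists and objects as JSON in quotes. arm_command: Moves the arm, as the interface text tells. Its arguments: {"type":"object","properties":{"deltas":{"type":"array","items":{"type":"array"}},"squeeze":{"type":"number"}},"required":["deltas"]}

```bash
mkdir -p pics; ls; python3 - <<'E'
from bench import status, grab_frame
import cv2
s=status.get_state(); print({k:s[k] for k in('time_s','tcp_pos','ee_rot','opening')})
for n in('top','side'):
    f=grab_frame(n); cv2.imwrite(f'pics/{n}0.png',f['img']); print(n,f['mtx'],f['pose'],[k for k in f])
E
```

```text
pics
{'time_s': 0.0, 'tcp_pos': array([ 0.25247156, -0.5160079 ,  0.23780933]), 'ee_rot': array([ 9.74251130e-01,  2.25463838e-01, -2.50772028e-05, -8.90315534e-04]), 'opening': 0.08819832834334487}
top [[434.17567485   0.         321.44351894]
 [  0.         434.17567485 200.3146341 ]
 [  0.           0.           1.        ]] [[ 1.40580193e-02  9.81549784e-01 -1.90689260e-01  3.57336561e-01]
 [-9.99900744e-01  1.39782976e-02 -1.76322982e-03 -6.35300613e-03]
 [ 9.34813384e-04  1.90695121e-01  9.81648866e-01  1.00392019e+00]
 [ 0.00000000e+00  0.00000000e+00  0.00000000e+00  1.00000000e+00]] ['img', 'mtx', 'pose']
side [[392.8224838    0.         326.80927618]
 [  0.         392.8224838  195.13974555]
 [  0.           0.           1.        ]] [[ 0.98661883  0.11246952 -0.11804192  0.42132425]
 [-0.16268245  0.72724868 -0.66681615 -0.62327812]
 [ 0.01084934  0.67709672  0.73581406  0.74589411]
 [ 0.          0.          0.          1.        ]] ['img', 'mtx', 'pose']
```

View pics/top0.png

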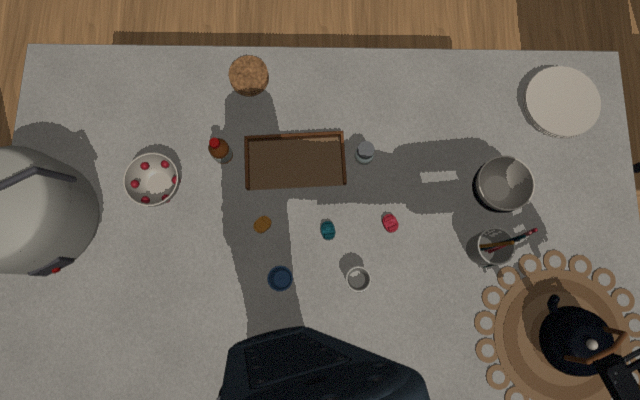

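View pics/side0.png

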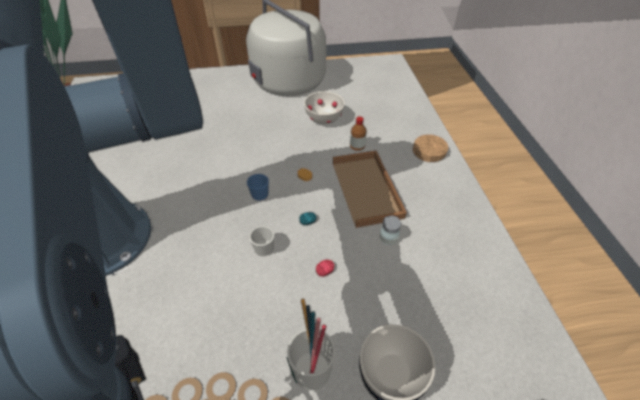

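The top view shows the rests at yellow (262,224), teal (328,230) and red (390,222). The tray spans about (246,133)–(346,188), open towards the robot. The cups are at (280,278) and (358,278), the bottle at (218,148) and the jar at (365,152). The side view agrees.

```bash
cat > h.py <<'E'
import cv2, numpy as np
from bench import status, grab_frame
def cast(f,uv,z):
    u=np.atleast_2d(np.asarray(uv,float)); K=f['mtx']; P=f['pose']
    d=np.c_[(u[:,0]-K[0,2])/K[0,0],-(u[:,1]-K[1,2])/K[1,1],-np.ones(len(u))]@P[:3,:3].T
    o=P[:3,3]; return (o+d*((z-o[2])/d[:,2])[:,None])[:,:2]
H={'red':((165,110,60),(180,255,255)),'teal':((84,90,40),(99,255,255)),'yellow':((9,150,90),(28,255,255))}
def rests(f,box=(200,120,420,262)):   # top image: x0,y0,x1,y1
    hsv=cv2.cvtColor(f['img'],cv2.COLOR_BGR2HSV); out={}
    x0,y0,x1,y1=box; keep=np.zeros(hsv.shape[:2],np.uint8); keep[y0:y1,x0:x1]=255
    for n,(a,b) in H.items():
        m=cv2.inRange(hsv,np.array(a),np.array(b))&keep
        cs=[c for c in cv2.findContours(m,0,2)[0] if cv2.contourArea(c)>40]
        out[n]=[]
        for c in cs:
            M=cv2.moments(c); uv=(M['m10']/M['m00'],M['m01']/M['m00'])
            out[n].append((np.round(uv,1),cv2.contourArea(c),np.round(cast(f,uv,.007)[0]*1000,0),np.round(cv2.minAreaRect(cast(f,c[:,0],.007).astype(np.float32)*1000),1) if 0 else [np.round(v,0) for v in cv2.minAreaRect((cast(f,c[:,0],.007)*1000).astype(np.float32))]))
    return out
E
python3 - <<'E'
from h import *
f=grab_frame('top')
for k,v in rests(f).items(): print(k,*v,sep='\n  ')
for n,uv,z in [('blue',(280,278),.05),('white',(358,279),.05),('bottlecap',(214,143),.1),('jarcap',(365,147),.06),('bowl',(504,184),.086),('chopcup',(495,246),.095),('apple',(152,180),.06)]: print(n,cast(f,uv,z)[0].round(3))
cv2.imwrite('pics/crop.png',cv2.resize(f['img'][115:295,195:415],None,fx=3.3,fy=3.3,interpolation=cv2.INTER_CUBIC))
E
```

```text
red
  (array([389.8, 222.5]), 189.5, array([ 501., -164.]), [array([ 501., -164.]), array([41., 32.]), np.float64(26.0)])
teal
  (array([327.4, 229.8]), 177.0, array([482., -19.]), [array([483., -20.]), array([39., 30.]), np.float64(1.0)])
yellow
  (array([261.8, 224.3]), 100.0, array([492., 133.]), [array([494., 133.]), array([28., 39.]), np.float64(47.0)])
blue [0.37  0.083]
white [ 0.37  -0.086]
bottlecap [0.657 0.231]
jarcap [ 0.665 -0.102]
bowl [ 0.577 -0.4  ]
chopcup [ 0.442 -0.369]
apple [0.582 0.375]
```

View pics/crop.png

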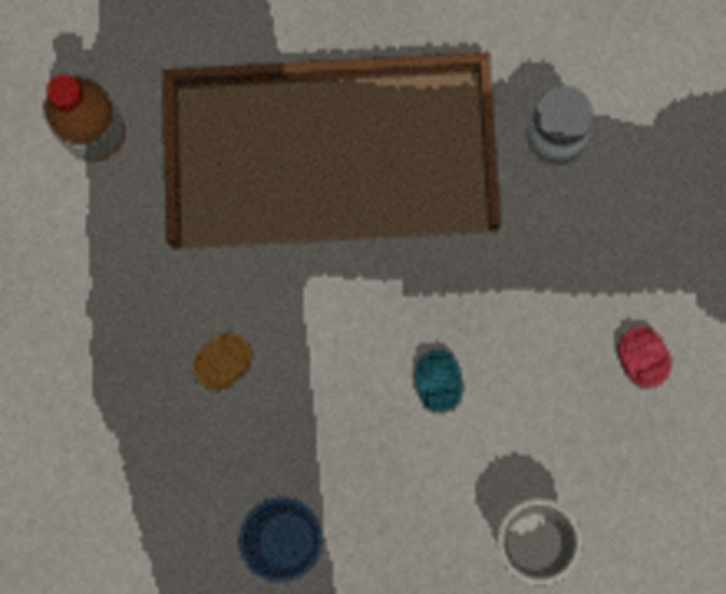

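The crop shows the tray's inner front corners at full-image pixels (249.5,190) and (344,185). Yellow lies in front of the opening, teal is just right of its middle, and red is to the right of the right wall. I'll push with two nearly shut fingers so each rest nests in the gap, in the order red, teal, yellow.

```bash
cat >> h.py <<'E'
def rel(x,y,z,yawdeg):
    "deltas (mm along tool axes, rad) from now to world x,y,z (mm), yaw of tool x axis (deg)"
    from scipy.spatial.transform import Rotation as R
    s=status.get_state(); r=R.from_quat(s['ee_rot']).as_matrix()
    d=r.T@(np.array([x,y,z])-s['tcp_pos']*1000); yaw=np.arctan2(r[1,0],r[0,0])
    print('delta',d.round(1),'turn',round(float((yaw-np.radians(yawdeg)+np.pi)%(2*np.pi)-np.pi),3),'| now',(s['tcp_pos']*1000).round(1),'yaw',round(float(np.degrees(yaw)),1),'t',round(s['time_s'],2))
E
python3 - <<'E'
from h import *
f=grab_frame('top')
c=cast(f,[(249.5,189.8),(344.1,185.3)],0.0)*1000
print(c.round(0)); d=c[0]-c[1]; print(np.linalg.norm(d)); yaw=np.arctan2(d[1],d[0])-np.pi/2
print('yaw',yaw); print('centre',(c.mean(0)+60*np.array([np.cos(yaw),np.sin(yaw)])).round(0))
print('back top inner',cast(f,[(249,140.2),(341.3,136)],.025)*1000)
rel(485,-215,300,75);
E
```

```text
[[575. 166.]
 [589. -58.]]
224.233599940426
yaw 0.06299431141037704
centre [642.  58.]
back top inner [[689.56429755 168.38000133]
 [703.09468013 -49.3716896 ]]
delta [ 341.2 -168.5  -61.6] turn -0.854 | now [ 252.5 -516.2  238.1] yaw 26.1 t 0.2
```

Call:
arm_command --deltas '[[[0,0,-60],-0.1,0.4],[[55,-25,-62],-0.28,0.8],[[110,-52,-62],-0.46,0.8],[[165,-80,-62],-0.64,0.8],[[220,-108,-62],-0.82,0.8]]' --squeeze 10

```text
time_s: 0.82
tcp_pos: [0.4035, -0.321, 0.3003]
ee_rot: [0.802, 0.597, 0.0, -0.0]
wrist_force: [0.6, 0.4, -0.6]
opening: 0.0403
```

```bash
python3 -c "
from h import *
rel(485,-215,100,75); print(status.get_state()['opening'])"
```

```text
delta [124.7  47.7 200.4] turn -0.029 | now [ 403.5 -321.   300.3] yaw 73.4 t 0.82
0.04028847167989069
```

Call:
arm_command --deltas '[[[60,24,0],-0.02,0.8],[[115,45,0],-0.03,0.8],[[125,48,50],-0.03,0.8],[[125,48,110],-0.03,0.8],[[125,48,170],-0.03,0.8]]'

```text
time_s: 1.45
tcp_pos: [0.4856, -0.2143, 0.129]
ee_rot: [0.793, 0.61, 0.0, 0.0]
wrist_force: [-0.6, -0.1, 0.3]
opening: 0.0176
```

```bash
python3 -c "
from h import *
rel(487,-214,5,75); print(status.get_state()['opening'])"
```

```text
delta [  0.6   1.1 124. ] turn 0.002 | now [ 485.6 -214.3  129. ] yaw 75.1 t 1.45
0.01764425246894926
```

Call:
arm_command --deltas '[[[0,1,50],0,0.8],[[0,1,95],0,0.8],[[0,1,115],0,0.8],[[0,1,123],0,0.8],[[0,1,124],0,0.8]]'

```text
time_s: 2.08
tcp_pos: [0.4868, -0.2146, 0.0051]
ee_rot: [0.793, 0.61, 0.0, 0.0]
wrist_force: [1.0, -0.1, 0.2]
opening: 0.0175
```

```bash
python3 - <<'E'
from h import *
f=grab_frame('top'); cv2.imwrite('pics/t4.png',cv2.resize(f['img'][115:295,195:455],None,fx=3,fy=3)); 
for k,v in rests(f).items(): print(k,*v)
d=np.array([np.cos(np.radians(75)),np.sin(np.radians(75))])
for r in ((543,-45),): p=np.array(r)-24*d; rel(*p,5,75)
E
```

```text
red (array([387.6, 220.6]), 115.0, array([ 505., -159.]), [array([ 505., -157.]), array([24., 35.]), np.float64(56.0)])
teal (array([327.4, 229.8]), 174.0, array([482., -19.]), [array([483., -20.]), array([39., 30.]), np.float64(1.0)])
yellow (array([261.9, 223.8]), 178.0, array([494., 133.]), [array([493., 132.]), array([30., 39.]), np.float64(46.0)]) (array([219.8, 150.6]), 105.0, array([669., 240.]), [array([668., 241.]), array([24., 38.]), np.float64(38.0)])
delta [154.5  10.3   0.6] turn 0.002 | now [ 487.2 -214.9    5.6] yaw 75.1 t 2.12
```

View pics/t4.png

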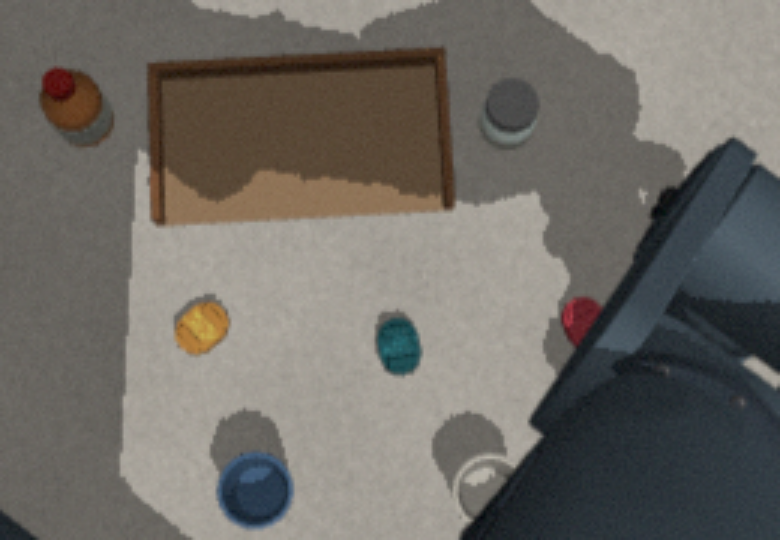

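The view shows red ahead of the gripper, partly hidden by the wrist. Teal and yellow have not moved, and the tray corners agree with my estimate.

Call:
arm_command --deltas '[[[15,0,0.6],0.03,0.8],[[28,1,0.6],0.06,0.8],[[43,2,0.6],0.07,0.8],[[58,3,0.6],0.07,0.8],[[72,4,0.6],0.07,0.8]]'

```text
time_s: 2.75
tcp_pos: [0.5103, -0.1459, 0.0058]
ee_rot: [0.813, 0.582, 0.001, 0.001]
wrist_force: [-1.2, -0.2, 0.4]
opening: 0.0174
```

```bash
python3 - <<'E'
from h import *
f=grab_frame('top')
for k,v in rests(f).items(): print(k,*v)
f=grab_frame('side'); cv2.imwrite('pics/s5.png',cv2.resize(f['img'][120:320,200:460],None,fx=3,fy=3)); 
a=np.radians(71); d=np.array([np.cos(a),np.sin(a)])
for r in ((543,-45),): p=np.array(r)-24*d; rel(*p,5,71)
E
```

```text
red
teal (array([327.4, 229.8]), 177.0, array([482., -19.]), [array([483., -20.]), array([39., 30.]), np.float64(1.0)])
yellow (array([261.9, 223.8]), 176.0, array([494., 133.]), [array([493., 132.]), array([30., 39.]), np.float64(47.0)]) (array([219.8, 150.7]), 93.0, array([669., 240.]), [array([669., 241.]), array([25., 35.]), np.float64(32.0)])
delta [81.4 -1.1  0.4] turn 0.004 | now [ 510.1 -145.1    5.4] yaw 71.2 t 2.85
```

View pics/s5.png

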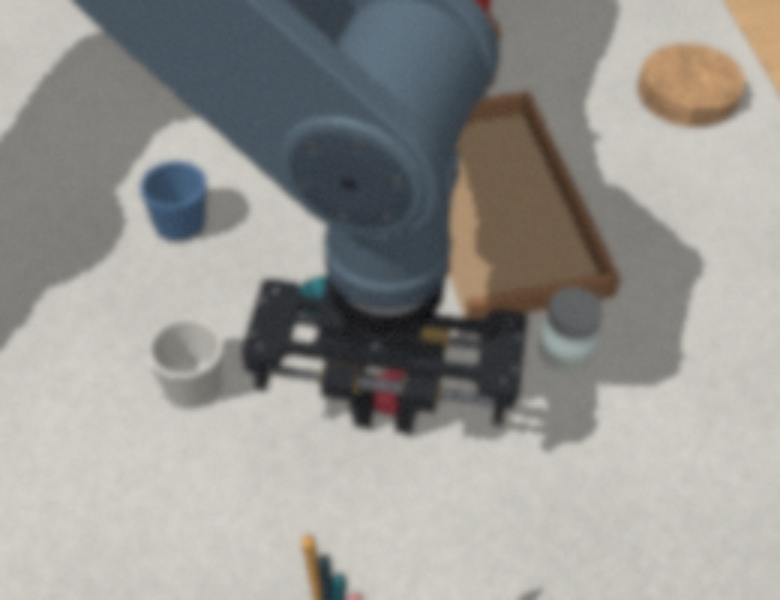

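The side view shows red nested between the two fingertips, with nothing else touched. I'll check the clearance of the body's outer end over the jar before going on.

```bash
python3 - <<'E'
from h import *
f=grab_frame('side')
for z in (.05,.06,.07,.08,.09): print(z,(cast(f,[(200+500/3,120+424/3),(200+262/3,120+388/3),(200+250/3,120+365/3)],z)*1000).round(0).tolist())
print('jar top', (cast(f,(200+577/3,120+310/3),.06)*1000).round(0))
E
```

```text
0.05 [[585.0, -191.0], [424.0, -135.0], [418.0, -113.0]]
0.06 [[582.0, -197.0], [424.0, -142.0], [418.0, -121.0]]
0.07 [[580.0, -203.0], [424.0, -149.0], [418.0, -128.0]]
0.08 [[578.0, -209.0], [424.0, -156.0], [418.0, -135.0]]
0.09 [[575.0, -215.0], [424.0, -163.0], [418.0, -143.0]]
jar top [[ 662. -108.]]
```

Call:
arm_command --deltas '[[[15,0,-0.5],0,0.8],[[30,0,-0.5],0,0.8],[[46,-1,-0.5],0,0.8],[[60,-1,-0.5],0,0.8],[[70,-1,-0.5],0,0.8]]'

```text
time_s: 3.52
tcp_pos: [0.5317, -0.0779, 0.0057]
ee_rot: [0.813, 0.583, 0.001, 0.001]
wrist_force: [0.1, -0.0, -0.1]
opening: 0.0173
```

```bash
python3 - <<'E'
from h import *
f=grab_frame('top')
for k,v in rests(f).items(): print(k,*v)
cv2.imwrite('pics/t6.png',np.hstack([cv2.resize(f['img'][115:295,195:415],None,fx=1.8,fy=1.8),cv2.resize(grab_frame('side')['img'][130:310,230:450],None,fx=1.8,fy=1.8)]))
rel(535,-68,6,71)
E
```

```text
red
teal
yellow (array([261.9, 223.8]), 178.5, array([494., 132.]), [array([494., 132.]), array([31., 39.]), np.float64(39.0)]) (array([219.8, 150.6]), 85.0, array([669., 240.]), [array([670., 241.]), array([25., 31.]), np.float64(1.0)])
delta [10.5 -0.  -0.3] turn 0.005 | now [531.7 -78.    5.7] yaw 71.3 t 3.62
```

View pics/t6.png

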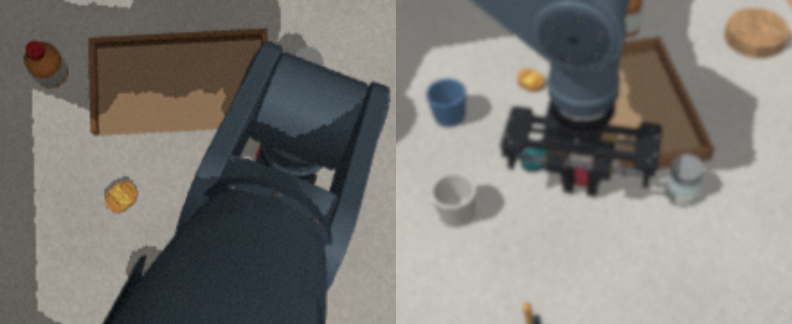

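Red is still nested between the fingertips in the side view, around (545,-55). I'll curve it now towards the opening.

```bash
python3 - <<'E'
from h import *
for w in ((533,-70,62),(533,-63,54),(535,-55,46),(545,-45,43),(556,-34,41)): rel(w[0],w[1],6,w[2])
E
```

```text
delta [ 8.  -1.3 -0.3] turn 0.162 | now [531.7 -78.    5.7] yaw 71.3 t 3.62
delta [14.6 -3.5 -0.3] turn 0.302 | now [531.7 -78.    5.7] yaw 71.3 t 3.62
delta [22.8 -4.2 -0.3] turn 0.442 | now [531.7 -78.    5.7] yaw 71.3 t 3.62
delta [35.5  2.1 -0.3] turn 0.494 | now [531.7 -78.    5.7] yaw 71.3 t 3.62
delta [49.5  8.9 -0.3] turn 0.529 | now [531.7 -78.    5.7] yaw 71.3 t 3.62
```

Call:
arm_command --deltas '[[[8,-1.3,-0.3],0.16,0.8],[[14.6,-3.5,-0.3],0.3,0.8],[[23,-4,-0.3],0.44,0.8],[[35.5,2,-0.3],0.49,0.8],[[49.5,9,-0.3],0.53,0.8]]'

```text
time_s: 4.25
tcp_pos: [0.5562, -0.0341, 0.0059]
ee_rot: [0.937, 0.349, 0.001, 0.001]
wrist_force: [0.6, 0.3, 0.1]
opening: 0.0173
```

```bash
python3 - <<'E'
from h import *
for w in ((567,-23,39),(578,-13,34),(588,-5,28),(602,0,20),(615,4,12)): rel(w[0],w[1],6,w[2])
f=grab_frame('side')
cv2.imwrite('pics/t7.png',cv2.resize(f['img'][130:280,230:450],None,fx=2.5,fy=2.5))
E
```

```text
delta [15.5 -1.3 -0.1] turn 0.032 | now [556.2 -34.1   5.9] yaw 40.8 t 4.25
delta [30.3 -1.7 -0. ] turn 0.119 | now [556.2 -34.1   5.9] yaw 40.8 t 4.25
delta [43.1 -1.2 -0. ] turn 0.224 | now [556.2 -34.1   5.9] yaw 40.8 t 4.25
delta [57.   4.1 -0. ] turn 0.363 | now [556.2 -34.1   5.9] yaw 40.8 t 4.25
delta [69.4  9.6  0. ] turn 0.503 | now [556.2 -34.1   5.9] yaw 40.8 t 4.25
```

View pics/t7.png

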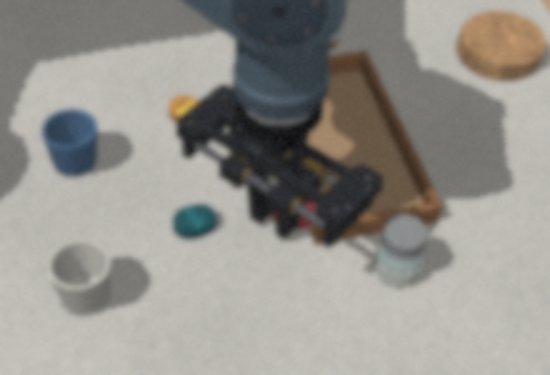

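The side view shows a bit of red beyond the right finger at pixel (353,215). I'll check whether it is still nested.

```bash
python3 - <<'E'
from h import *
f=grab_frame('side'); hsv=cv2.cvtColor(f['img'],cv2.COLOR_BGR2HSV)
m=cv2.inRange(hsv,(165,110,60),(180,255,255)); m[:190]=0;m[240:]=0;m[:,:320]=0;m[:,390:]=0
p=cv2.findNonZero(m)[:,0]; print(len(p),p.mean(0),(cast(f,p,.01)*1000).mean(0),(cast(f,p,.01)*1000).min(0),(cast(f,p,.01)*1000).max(0))
E
```

```text
21 [352.95238095 214.52380952] [591.96427232 -29.40916223] [581.9606184  -42.89230034] [600.97639021 -15.31742841]
```

Call:
arm_command --deltas '[[[-22,0,-1],0,0.8],[[-25,0,-50],0,0.8],[[-50,20,-100],0,0.8],[[-95,55,-110],0,0.8],[[-140,95,-110],0,0.8]]'

```text
time_s: 4.97
tcp_pos: [0.5132, -0.1991, 0.118]
ee_rot: [0.936, 0.351, 0.002, 0.002]
wrist_force: [0.9, 0.1, -0.6]
opening: 0.0178
```

```bash
python3 - <<'E'
from h import *
f=grab_frame('top')
for k,v in rests(f).items(): print(k,*v)
rel(560,-60,100,60)
E
```

```text
red (array([328.1, 188. ]), 179.0, array([581., -20.]), [array([581., -20.]), array([39., 33.]), np.float64(1.0)])
teal (array([327.4, 229.8]), 176.0, array([482., -19.]), [array([483., -20.]), array([39., 30.]), np.float64(1.0)])
yellow (array([261.9, 223.8]), 177.0, array([494., 132.]), [array([493., 132.]), array([30., 39.]), np.float64(47.0)]) (array([219.6, 150.6]), 102.0, array([669., 241.]), [array([669., 241.]), array([26., 36.]), np.float64(40.0)])
delta [131.9 -79.7  17. ] turn -0.335 | now [ 512.2 -206.4  117.7] yaw 40.8 t 5.03
```

Red is at (581,-20), at the opening, and teal and yellow have not moved. I'll re-engage behind red at yaw 20°.

```bash
python3 - <<'E'
from h import *
rel(542,-34,6,20)
E
```

```text
delta [ 135.3 -111.9  110.8] turn 0.364 | now [ 512.2 -206.4  117.7] yaw 40.8 t 5.03
```

Call:
arm_command --deltas '[[[45,-37,0],0.12,0.8],[[90,-74,0],0.25,0.8],[[135,-112,0],0.36,0.8],[[135,-112,45],0.364,0.8],[[135,-112,85],0.364,0.8]]'

```text
time_s: 5.65
tcp_pos: [0.5414, -0.0333, 0.031]
ee_rot: [0.985, 0.175, 0.002, 0.004]
wrist_force: [1.0, -0.7, 0.2]
opening: 0.0178
```

```bash
python3 - <<'E'
from h import *
rel(542,-34,6,20)
for w in ((558,-28,20),(590,-16,20),(623,-4,18)): rel(w[0],w[1],6,w[2])
E
```

```text
delta [ 0.2  0.7 25. ] turn 0.002 | now [541.4 -33.3  31. ] yaw 20.1 t 5.65
delta [17.3  0.5 25. ] turn 0.002 | now [541.4 -33.3  31. ] yaw 20.1 t 5.65
delta [51.5  0.3 25.1] turn 0.002 | now [541.4 -33.3  31. ] yaw 20.1 t 5.65
delta [86.6  0.4 25.2] turn 0.037 | now [541.4 -33.3  31. ] yaw 20.1 t 5.65
```

Call:
arm_command --deltas '[[[0,0.5,20],0,0.8],[[0,0.5,25],0,0.8],[[14,0.5,25],0,0.8],[[28,0.5,25],0,0.8],[[42,0.5,25],0,0.8]]'

```text
time_s: 6.28
tcp_pos: [0.5833, -0.0193, 0.0073]
ee_rot: [0.985, 0.175, 0.003, 0.004]
wrist_force: [-0.5, -0.6, 0.8]
opening: 0.0178
```

Call:
arm_command --deltas '[[[14,0,0],0,0.8],[[28,0,0],0,0.8],[[38,0,0],0,0.8],[[44,0,0],0,0.8],[[44,0,0],0,0.8]]'

```text
time_s: 6.9
tcp_pos: [0.6248, -0.004, 0.0074]
ee_rot: [0.985, 0.175, 0.003, 0.004]
wrist_force: [-0.6, -0.0, -0.6]
opening: 0.0178
```

```bash
python3 - <<'E'
from h import *
f=grab_frame('top')
for k,v in rests(f).items(): print(k,*v)
f=grab_frame('side')
cv2.imwrite('pics/t8.png',cv2.resize(f['img'][130:280,230:450],None,fx=2.5,fy=2.5))
E
```

```text
red
teal
yellow (array([219.8, 150.5]), 105.5, array([669., 240.]), [array([669., 240.]), array([25., 36.]), np.float64(37.0)])
```

View pics/t8.png

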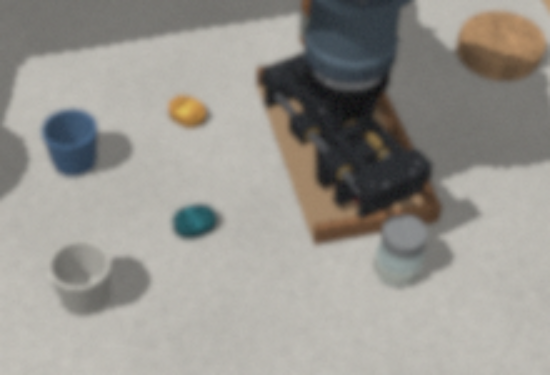

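The view shows the fingers inside the tray, with the jar, teal, yellow and cups untouched. I'll retreat and look.

Call:
arm_command --deltas '[[[-30,0,-2],0,0.8],[[-40,0,-50],0,0.8],[[-75,0,-90],-0.05,0.8],[[-130,0,-95],-0.1,0.8],[[-184,27,-95],-0.15,0.8]]'

```text
time_s: 7.62
tcp_pos: [0.4585, -0.0918, 0.1025]
ee_rot: [0.968, 0.25, 0.003, 0.005]
wrist_force: [0.1, -0.7, 0.2]
opening: 0.0177
```

```bash
python3 - <<'E'
from h import *
f=grab_frame('top')
for k,v in rests(f).items(): print(k,*v)
rel(443,-41,6,28.8)
E
```

```text
red (array([319.9, 159.1]), 168.0, array([651.,   0.]), [array([651.,   0.]), array([31., 42.]), np.float64(36.0)])
teal
yellow (array([261.9, 223.9]), 178.0, array([494., 133.]), [array([493., 132.]), array([30., 39.]), np.float64(47.0)]) (array([220. , 150.7]), 65.5, array([668., 240.]), [array([668., 240.]), array([22., 28.]), np.float64(64.0)])
delta [ 16.9 -54.2  94.7] turn 0.003 | now [454.1 -95.8 101.2] yaw 29.0 t 7.67
```

Red is at (651,0), well inside. Next is teal.

Call:
arm_command --deltas '[[[17,-54,0],0,0.8],[[17,-54,45],0,0.8],[[17,-54,85],0,0.8],[[17,-54,94],0,0.8],[[17,-54,94],0,0.8]]'

```text
time_s: 8.3
tcp_pos: [0.4431, -0.0412, 0.0068]
ee_rot: [0.968, 0.25, 0.0, 0.005]
wrist_force: [-0.7, 0.2, -0.3]
opening: 0.0178
```

```bash
python3 - <<'E'
from h import *
rel(443,-41,6,28.8); rel(535,10,6,28.8); rel(610,51,6,28)
f=grab_frame('top')
for k,v in rests(f).items(): print(k,*v)
E
```

```text
delta [ 0.1 -0.2  0.8] turn 0.002 | now [443.1 -41.2   6.8] yaw 28.9 t 8.3
delta [105.3  -0.4   0.6] turn 0.002 | now [443.1 -41.2   6.8] yaw 28.9 t 8.3
delta [190.7   0.    0.5] turn 0.016 | now [443.1 -41.2   6.8] yaw 28.9 t 8.3
red (array([320.1, 159.1]), 170.5, array([651.,   0.]), [array([650.,  -0.]), array([32., 42.]), np.float64(41.0)])
teal
yellow (array([261.9, 223.8]), 179.0, array([494., 133.]), [array([493., 132.]), array([30., 39.]), np.float64(47.0)]) (array([219.8, 150.5]), 48.5, array([669., 240.]), [array([668., 241.]), array([18., 26.]), np.float64(60.0)])
```

Call:
arm_command --deltas '[[[12,0,0.5],0,0.8],[[24,0,0.5],0,0.8],[[36,0,0.5],0,0.8],[[48,0,0.5],0,0.8],[[60,0,0.5],0,0.8]]'

```text
time_s: 8.98
tcp_pos: [0.4971, -0.0119, 0.007]
ee_rot: [0.968, 0.25, 0.001, 0.005]
wrist_force: [-0.8, 0.6, 0.6]
opening: 0.0175
```

Call:
arm_command --deltas '[[[12,0,0],0,0.8],[[24,0,0],0,0.8],[[36,0,0],0,0.8],[[46,0,0],0,0.8],[[50,0,0],0,0.8]]'

```text
time_s: 9.6
tcp_pos: [0.5415, 0.0126, 0.0069]
ee_rot: [0.968, 0.25, 0.001, 0.005]
wrist_force: [-0.2, 0.9, 0.8]
opening: 0.0178
```

```bash
python3 - <<'E'
from h import *
rel(610,51,6,28)
f=grab_frame('top')
for k,v in rests(f).items(): print(k,*v)
f=grab_frame('side'); hsv=cv2.cvtColor(f['img'],cv2.COLOR_BGR2HSV)
m=cv2.inRange(hsv,np.array(H['teal'][0]),np.array(H['teal'][1])); m[:140]=0;m[250:]=0;m[:,:290]=0;m[:,390:]=0
p=cv2.findNonZero(m)
if p is not None:
    q=cast(f,p[:,0],.01)*1000; print(len(p),q.mean(0),q.min(0),q.max(0))
E
```

```text
delta [78.6 -0.4  0.9] turn 0.017 | now [541.5  12.6   6.9] yaw 29.0 t 9.6
red
teal
yellow (array([220. , 150.5]), 77.5, array([669., 240.]), [array([669., 239.]), array([21., 30.]), np.float64(38.0)])
```

```bash
python3 - <<'E'
from h import *
f=grab_frame('side'); hsv=cv2.cvtColor(f['img'],cv2.COLOR_BGR2HSV)
for n,a,b in (('teal',(84,110,25),(98,255,255)),('yel',(9,150,60),(28,255,255)),('red',(165,110,40),(180,255,255))):
    m=cv2.inRange(hsv,a,b); m[:140]=0;m[280:]=0;m[:,:270]=0;m[:,410:]=0
    for c in cv2.findContours(m,0,2)[0]:
        if len(c)>5: q=cast(f,c[:,0],.01)*1000; print(n,c[:,0].mean(0).round(),cv2.contourArea(c),q.mean(0).round(),q.min(0).round(),q.max(0).round())
cv2.imwrite('pics/t9.png',cv2.resize(f['img'][130:280,230:450],None,fx=3,fy=3))
E
```

```text
yel [304. 176.] 9.0 [489. 120.] [483. 113.] [498. 126.]
red [373. 204.] 126.0 [649.  -4.] [633. -25.] [667.  18.]
```

View pics/t9.png

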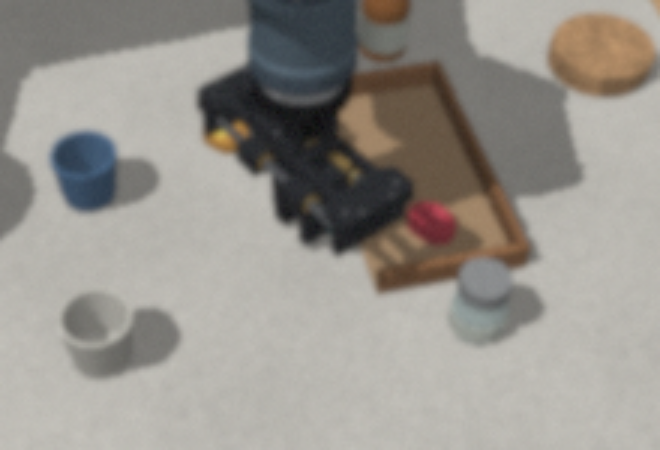

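Red is inside at (649,-4). Teal is hidden under the gripper body and shows on neither side. I'll push on.

Call:
arm_command --deltas '[[[12,0,0.5],0,0.8],[[25,0,0.5],0,0.8],[[38,0,0.5],0,0.8],[[51,0,0.5],0.01,0.8],[[64,0,0.5],0.015,0.8]]'

```text
time_s: 10.38
tcp_pos: [0.5976, 0.0439, 0.0063]
ee_rot: [0.97, 0.243, 0.001, 0.005]
wrist_force: [-0.3, 0.3, 0.6]
opening: 0.0178
```

Call:
arm_command --deltas '[[[8,0,0],0,0.8],[[14,0,0],0,0.8],[[14,0,0],0,0.8],[[-20,0,-1],0,0.8],[[-35,0,-40],0,0.8]]'

```text
time_s: 11.0
tcp_pos: [0.562, 0.0276, 0.0434]
ee_rot: [0.97, 0.242, -0.003, 0.004]
wrist_force: [-0.4, -0.4, 0.8]
opening: 0.0175
```

Call:
arm_command --deltas '[[[-50,-25,-50],0,0.8],[[-105,-50,-70],0.15,0.8],[[-160,-75,-70],0.3,0.8]]'

```text
time_s: 11.38
tcp_pos: [0.397, 0.0194, 0.1148]
ee_rot: [0.996, 0.092, -0.001, 0.005]
wrist_force: [0.2, -0.3, 1.2]
opening: 0.0176
```

```bash
python3 - <<'E'
from h import *
f=grab_frame('top')
for k,v in rests(f).items(): print(k,*v)
rel(449,147,6,-18)
f=grab_frame('side'); hsv=cv2.cvtColor(f['img'],cv2.COLOR_BGR2HSV)
for n,a,b in (('teal',(84,110,25),(98,255,255)),('yel',(9,150,60),(28,255,255)),('red',(165,110,40),(180,255,255))):
    m=cv2.inRange(hsv,a,b); m[:140]=0;m[280:]=0;m[:,:270]=0;m[:,410:]=0
    for c in cv2.findContours(m,0,2)[0]:
        if len(c)>5: q=cast(f,c[:,0],.01)*1000; print(n,c[:,0].mean(0).round(),cv2.contourArea(c),q.mean(0).round(),q.min(0).round(),q.max(0).round())
E
```

```text
red (array([320. , 159.2]), 170.0, array([651.,   0.]), [array([651.,   0.]), array([31., 41.]), np.float64(47.0)])
teal (array([294.7, 164.3]), 134.5, array([637.,  60.]), [array([637.,  62.]), array([42., 29.]), np.float64(1.0)])
yellow
delta [  86.  -112.5  103.4] turn 0.494 | now [385.9  21.6 111.1] yaw 10.3 t 11.43
teal [362. 187.] 82.0 [635.  58.] [618.  43.] [653.  73.]
yel [304. 175.] 62.5 [492. 127.] [478. 112.] [508. 142.]
red [374. 204.] 118.0 [651.  -4.] [633. -22.] [668.  18.]
```

Teal is inside at (637,60). Next is yellow, pushed at -15° so that the body's left end stays about 20 mm clear of the bottle.

```bash
python3 - <<'E'
from h import *
rel(450,144,6,-15)
E
```

```text
delta [  83.2 -110.1  104.1] turn 0.448 | now [389.7  21.2 111.6] yaw 10.7 t 11.47
```

Call:
arm_command --deltas '[[[30,-38,0],0.15,0.8],[[60,-76,0],0.3,0.8],[[83,-110,0],0.448,0.8],[[83,-110,50],0.448,0.8],[[83,-110,90],0.448,0.8]]'

```text
time_s: 12.1
tcp_pos: [0.4503, 0.1446, 0.0189]
ee_rot: [0.992, -0.13, -0.004, 0.004]
wrist_force: [-0.3, -0.1, 0.1]
opening: 0.0176
```

```bash
python3 - <<'E'
from h import *
rel(450,144,6,-15);rel(602,104,6,-15)
f=grab_frame('top')
for k,v in rests(f).items(): print(k,*v)
E
```

```text
delta [-0.   0.5 12.9] turn 0.002 | now [450.3 144.6  18.9] yaw -14.9 t 12.1
delta [1.571e+02 1.000e-01 1.180e+01] turn 0.002 | now [450.3 144.6  18.9] yaw -14.9 t 12.1
red (array([320., 159.]), 170.0, array([651.,   0.]), [array([651.,   0.]), array([31., 41.]), np.float64(47.0)])
teal (array([294.2, 164.2]), 166.5, array([637.,  61.]), [array([637.,  62.]), array([42., 29.]), np.float64(1.0)])
yellow (array([220.1, 150.8]), 46.0, array([668., 240.]), [array([669., 240.]), array([22., 24.]), np.float64(1.0)])
```

Call:
arm_command --deltas '[[[0,0,12],0,0.8],[[12,0,12.5],0,0.8],[[25,0,12.5],0,0.8],[[38,0,12.5],0,0.8],[[51,0,12.5],0,0.8]]'

```text
time_s: 12.78
tcp_pos: [0.4967, 0.1302, 0.0016]
ee_rot: [0.991, -0.13, -0.008, 0.005]
wrist_force: [0.0, 0.6, 0.2]
opening: 0.0177
```

Call:
arm_command --deltas '[[[12,0,0],0,0.8],[[25,0,0],0,0.8],[[38,0,0],0,0.8],[[48,0,0],0,0.8],[[52,0,0],0,0.8]]'

```text
time_s: 13.4
tcp_pos: [0.5476, 0.1165, 0.0008]
ee_rot: [0.991, -0.13, -0.007, 0.005]
wrist_force: [-0.3, -0.1, -0.2]
opening: 0.0174
```

```bash
python3 - <<'E'
from h import *
rel(602,104,6,-15)
f=grab_frame('top')
for k,v in rests(f).items(): print(k,*v)
f=grab_frame('side'); hsv=cv2.cvtColor(f['img'],cv2.COLOR_BGR2HSV)
for n,a,b in (('teal',(84,110,25),(98,255,255)),('yel',(9,150,60),(28,255,255)),('red',(165,110,40),(180,255,255))):
    m=cv2.inRange(hsv,a,b); m[:140]=0;m[280:]=0;m[:,:270]=0;m[:,410:]=0
    for c in cv2.findContours(m,0,2)[0]:
        if len(c)>5: q=cast(f,c[:,0],.01)*1000; print(n,c[:,0].mean(0).round(),cv2.contourArea(c),q.mean(0).round(),q.min(0).round(),q.max(0).round())
cv2.imwrite('pics/t10.png',cv2.resize(f['img'][110:260,230:450],None,fx=3,fy=3))
E
```

```text
delta [55.7 -1.9 -5.9] turn 0.0 | now [547.6 116.5   0.8] yaw -15.0 t 13.4
red (array([320. , 159.1]), 172.0, array([651.,   0.]), [array([651.,   0.]), array([31., 41.]), np.float64(47.0)])
teal (array([294.1, 164.1]), 161.5, array([638.,  62.]), [array([638.,  62.]), array([39., 29.]), np.float64(1.0)])
yellow
teal [362. 187.] 82.5 [635.  59.] [619.  43.] [654.  73.]
yel [339. 179.] 10.0 [580.  95.] [574.  85.] [585. 111.]
red [374. 204.] 116.0 [652.  -5.] [633. -22.] [668.  18.]
```

View pics/t10.png

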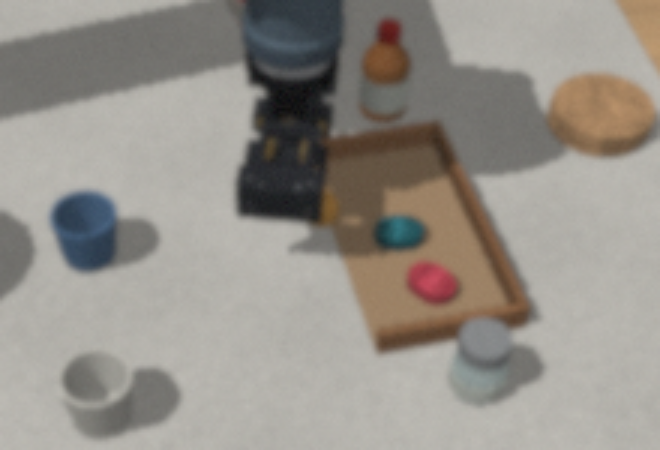

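Yellow is ahead of the fingers at the opening, with teal and red inside and the bottle clear. The tool has sunk to 1 mm, so I'll raise it 6 mm before crossing the floor sheet.

Call:
arm_command --deltas '[[[0,0,-5.5],0,0.8],[[12,0,-6],0,0.8],[[25,-1,-6],0,0.8],[[38,-2,-6],0,0.8],[[50,-2,-6],0,0.8]]'

```text
time_s: 14.12
tcp_pos: [0.5972, 0.1055, 0.006]
ee_rot: [0.991, -0.13, -0.007, 0.005]
wrist_force: [0.4, -0.1, 0.1]
opening: 0.0174
```

Call:
arm_command --deltas '[[[8,0,0],0,0.8],[[8,0,0],0,0.8],[[-20,0,-1],0,0.8],[[-40,0,-40],0,0.8],[[-90,0,-70],0,0.8]]'

```text
time_s: 14.75
tcp_pos: [0.5121, 0.1291, 0.0786]
ee_rot: [0.991, -0.131, -0.006, 0.005]
wrist_force: [0.4, -0.4, 1.0]
opening: 0.0177
```

Call:
arm_command --deltas '[[[-50,0,-30],0,0.8],[[-100,0,-60],0,0.8],[[-150,0,-80],0,0.8],[[-150,0,-80],0,0.8]]'

```text
time_s: 15.25
tcp_pos: [0.3664, 0.1696, 0.1616]
ee_rot: [0.992, -0.13, -0.005, 0.004]
wrist_force: [0.6, -0.9, -0.2]
opening: 0.0173
```

```bash
python3 - <<'E'
from h import *
f=grab_frame('top')
yaw=.063; C=np.array([642,58]); R=np.array([[np.cos(yaw),np.sin(yaw)],[-np.sin(yaw),np.cos(yaw)]])
hsv=cv2.cvtColor(f['img'],cv2.COLOR_BGR2HSV)
for n,(a,b) in H.items():
    m=cv2.inRange(hsv,np.array(a),np.array(b)); k=np.zeros_like(m); k[125:215,235:355]=255
    for c in cv2.findContours(m&k,0,2)[0]:
        if cv2.contourArea(c)>40: q=(cast(f,c[:,0],.008)*1000-C)@R.T; print(n,'local min',q.min(0).round(),'max',q.max(0).round(),cv2.contourArea(c))
s=grab_frame('side')
cv2.imwrite('pics/t11.png',np.hstack([cv2.resize(f['img'][115:295,195:415],None,fx=1.8,fy=1.8),cv2.resize(s['img'][130:310,230:450],None,fx=1.8,fy=1.8)]))
rel(400,100,100,0)
E
```

```text
red local min [-14. -77.] max [ 23. -39.] 173.5
teal local min [-17. -20.] max [23. 11.] 163.5
yellow local min [-27.  14.] max [ 8. 54.] 194.0
delta [48.8 57.7 60.8] turn -0.262 | now [368.5 168.8 160.7] yaw -15.0 t 15.35
```

View pics/t11.png

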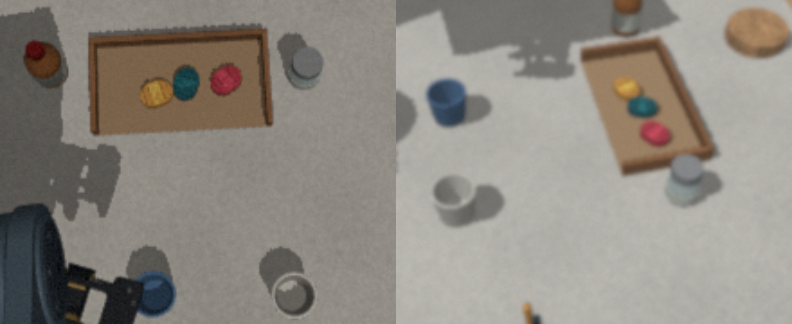

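All three rests lie flat inside the tray, at least 33 mm past the opening. The cups, jar and bottle look unmoved, and the arm is clear at z = 0.16 m. Handing in.

```bash
python3 -c "
from bench import ticket; print(ticket.sign_off())"
```

```text
the job is handed in; nothing more can be done
None
```

I swept red, teal and yellow into the tray, in that order, with the nearly shut fingertips, and handed the job in at about 15 s. Nothing was gripped or lifted. Red drifted off the fingers at the opening, so I backed off, looked again and pushed it in on a second stroke.

**Rests:** The last images show all three inside: red at x -14 to 23 mm, teal -17 to 23 and yellow -27 to 8, in the tray frame (open edge at -60). Yellow may be just touching teal.

**Bystanders:** The cups, jar and bottle look unmoved in the last images. The bowls and chopstick cup lay outside the final crops, so I did not re-check them, but I planned the paths to stay clear of them.

**Anomalies:** The tool sank to about 1 mm above the table during the yellow push. I raised it before it reached the tray's floor sheet. Wrist force read only about 1 N at the end of every move.

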